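Lock the missing hammer-head bolt into the lamp strut

ROBOT

A 7-joint arm with a two-finger parallel gripper is mounted at the origin on the work surface. World frame = base frame: x ahead of the robot, y to its left, z up, the work surface at z = 0. Lengths are in m, angles in rad, forces in N, time in s.
With the tool pointing down it reaches from about 0.425 to 0.925 m from the base axis. Payload 6.8 kg.
Tool frame: the origin (TCP) lies midway between the tips of the shut fingers; the grasp point (between the pads) lies 19 mm behind it; x points along the fingers, z is the direction in which the jaws open and shut, and the axes are right-handed (so a half turn about x gives the same grasp; the last joint's range is limited). The gripper opens to 85 mm and grips with 20 to 120 N. Pads are 22 mm wide; open, the fingers measure 114 mm over their backs; the gripper's body (76 mm by 85 mm) begins 54 mm behind the grasp point. The pads swing forward as they close: fully open they stand 13 mm farther back than shut.
Start: joints at [1.135, 0.477, 0.022, 1.555, -0.011, 1.109, -0.083], TCP at [0.217, -0.639, 0.231] pointing down, gripper open.
Joint ranges: [-2.96, 2.96], [-0.34, 2.1], [-1.41, 1.46], [0.24, 2.44], [-1.37, 4.51], [0.17, 1.92], [-2.96, 2.96]. Speed limits (rad/s): [2.39, 2.39, 3.14, 3.14, 3.14, 3.14, 3.14].

INTERFACE

Orientations are given as a unit quaternion [w, x, y, z].
In Python, from station import bot gives the robot as it stands. The module is installed in compiled form; this text tells all that it offers.
- The arm moves only by the shell command python3 -m jog 'ROWS' [FORCE]. ROWS is text: rows parted by semicolons, each of 7 numbers parted by spaces: the shift along the tool's x, y, z in mm, then the turn, a rotation vector about the tool's x, y, z in units of 6 degrees (1.0 is 6 degrees), then the finger opening in mm, from 0 to 85.4. A call has 1 to 5 rows; each row shifts and turns the commanded pose from where the row before left it, along the tool's axes as they then stand; what a row does not reach is not made up. A row lasts 1/10 s, in which the tool goes at most 50 mm and 8.59 degrees, less where a joint would pass 70% of its speed; a pose out of reach is approached as far as the arm can. A call with a gripper value outside its range is refused whole. The fingers move at their own pace and stop on an object; FORCE is the grip in N (left out, the last holds). Time passes only in rows, so rows that do not move let the fingers close. It gives the time, the measured TCP pose, the force and the opening at its end, in the units of the state.
- bot.get_obs(): the state, without advancing time (a new reading comes with each control period).
- bot.read_camera(name): name is "side" or "top"; returns (picture, depth): 384x512x3 uint8, red, green, blue; 384x512 float32, m along the optical axis (not along the pixel's ray), 0 where there is no reading.
- bot.calibration(name): a dict with "fx", "fy", "cx", "cy" (pixels), "D" ([k1, k2, p1, p2, k3] as OpenCV has them; the pictures are not rectified), "T" (4x4, takes a point from camera to world coordinates). Camera axes: x right, y up, looking along -z (the intrinsics and any distortion apply to the point x, -y, -z); pixel columns grow to the right and rows downward; lengths in m; the calibration is good to about 2 mm. A picture is of the moment at which its call begins. calibration takes no time and is no camera call.
- bot.hand_in(): hands the job in, once; it reports no verdict.
The state is a dict: "t": time; "q": joint angles; "joint_vel": joint speeds; "joint_torque": joint torques, N m; "eef_pos": TCP position; "tool_rot": TCP orientation; "contact_force": force on the tool from outside, world axes, zero at the start; "torque": the same for the moment, N m; "gripper_width": opening from 0.0 (shut) to 1.0 (fully open).
Only numpy, scipy, OpenCV 4.12 (cv2) and the standard library are available. Lean on these libraries where they do the work, as an engineer would, in place of code of your own. Each camera call takes 0.05 s, during which the arm holds its last target.

TASK

Lift the clear lid of the blue parts case by its bar and push it over past its balance point, so that it stays wide open by itself. Take the hammer-head bolt out of the case, lower its head through the slot of the aluminium strut, about midway between the two bolts already fitted, until its flange sits on the strut, and let go of it with its bar still along the slot. Then swing its bar a quarter turn anticlockwise (seen from above) so that it lies across the strut like the other two, with its head caught under the lips, and leave the bottle, screwdriver, bin and lamp puck where they are.

Things in the scene. Friction and masses are not known exactly. Their poses are not given: they have to be found in the camera images.
- case: Blue open-topped parts case, 130 (its x) x 200 (y) x 78 mm high, walls and floor 4 mm, fixed to the bench. Origin: centre of its underside; z up. The lid is hinged along its +x rim (the side away from the robot); the lid's handle is in front of its -x side.
- lid (a joint): Angle of the case's clear lid (130 x 200 x 5 mm, 0.2 kg): 0 closed, grows as it opens upward, stop at 1.9 rad. No spring, little friction: below about 1.55 rad it falls shut, beyond that it falls open to the stop and stays.
- lid_handle (a point): Middle of the lid's handle: a round steel bar, diameter 10 mm, along the case's y, between two arms 96 mm apart, otherwise free all round. Lid closed: 83 mm above the bench, 45 mm in front of the case's front wall. It can be pinched from above and turns between the fingers as it moves on its circle about the hinge.
- lid_hinge (a point): Middle of the lid's hinge line, which runs along the case's y at the top of its +x rim, 79 mm above the bench; the handle bar is 175 mm from it.
- bolt: Loose steel hammer-head bolt with a grey cross bar on top, about 0.22 kg, upright in a socket of a black block in the case. Origin: centre of the head's underside (11 mm above the bench there); z up, x along head and bar. Head 33 (x) x 19.5 x 9 mm; neck 19.5 mm diameter to z = 17; flange 40 mm diameter, z = 17 to 22, resting on the block; post 12 mm diameter to z = 39.
- bolt_bar (a point): Centre of the loose bolt's cross bar, which is 84 (bolt x) x 14 (y) x 14 mm; 46 mm above the bolt's origin. In the case its top is 14 mm below the rim. With the head in the strut the bolt turns easily (smooth metal): pushing one bar end sideways is enough. From along the slot it turns anticlockwise (from above) to a stop near 95 degrees; clockwise it jams near 35.
- rail: Aluminium slotted strut 41 x 41 mm, 266 mm long with end caps, fixed to the bench, slot up. Origin: centre of its underside; x along it, y across, z up. Lips 5 mm thick leave a 22 mm slot along the middle, over a cavity 35 mm wide and 33 deep. Two bolts like the loose one are fitted for good at x = +100 and -100 mm, bars across it.
- rail_gap (a point): Middle of the gap between the two fitted bolts: on the slot's centre line, level with the strut's top, 41 mm above the bench. The loose bolt belongs here (anywhere within 35 mm along the slot). Seated, its flange rests on the strut's top, its origin is 17 mm below this level and its bar 22 to 36 mm above it.
- bottle: Bystander: brown bottle with white cap, 60 mm diameter, 150 mm tall, loose; origin centre of its underside.
- screwdriver: Bystander: screwdriver about 190 mm long, lying loose; x along it.
- bin: Bystander: small open blue bin, 110 x 150 x 60 mm, loose; origin centre of its underside.
- lamp_puck: Bystander: white disc, 60 mm diameter, 18 mm high, loose; origin centre of its underside.

How it is judged:
On the way, in this order (a step that is already met when the one before it is completed fails the run):
1. The lid stands wide open by itself, untouched (value of joint lid above 1.7 rad and velocity of joint lid below 0.1 rad/s and contact force between each of the arm, the fingers and lid below 0.2 N), for 0.2 s.
2. The bolt sits in the slot about midway between the two fitted bolts, flange on the strut, bar still along the slot, let go (y of bolt in the frame of rail between -0.004 and 0.004 m and x of bolt in the frame of rail between -0.035 and 0.035 m and z of bolt in the frame of rail between 0.021 and 0.027 m and angle between bolt's own z axis and vertical below 0.1 rad and angle between the x axis of bolt and the x axis of rail, either way round below 0.4 rad and contact force between the fingers and bolt below 0.1 N), for 0.15 s.
At the end, for the whole second after the job is handed in: The bolt is seated upright in the slot within 35 mm of the strut's middle (flange on the strut within 3 mm, centred across it within 4 mm, within 0.1 rad of upright), its bar within 20 degrees (0.35 rad) of square across the strut, at rest; the lid still stands open beyond 1.65 rad (y of bolt in the frame of rail between -0.004 and 0.004 m and x of bolt in the frame of rail between -0.035 and 0.035 m and z of bolt in the frame of rail between 0.021 and 0.027 m and angle between bolt's own z axis and vertical below 0.1 rad and angle between the x axis of bolt and the y axis of rail, either way round below 0.35 rad and linear speed of bolt below 0.02 m/s and value of joint lid above 1.65 rad); the robot touches nothing.
It fails at once if The bottle is moved more than 40 mm (distance of bottle from where it was at the start of the episode above 0.04 m).
It fails at once if The screwdriver is moved more than 40 mm (distance of screwdriver from where it was at the start of the episode above 0.04 m).
It fails at once if The bin is moved more than 40 mm (distance of bin from where it was at the start of the episode above 0.04 m).
It fails at once if The lamp puck is moved more than 40 mm (distance of lamp_puck from where it was at the start of the episode above 0.04 m).
It also fails if it takes over 69 s, if anything falls off the work surface, if the arm or the gripper's body presses on something with over 40 N, if the wrist force passes 120 N, or if a joint passes its speed limit or range.

## Working session

There is one attempt and no reset: what is moved stays moved. The work goes in short steps, Python scripts to look and compute and a shell command to move; the robot and the scene stay as the last step left them, time stands still between calls to the robot, and variables do not carry over. Pictures are saved under pics/ and viewed, and the job is handed in when it is done.

```bash
mkdir -p pics; ls
cat > h.py <<'E'
from station import bot
import numpy as np, cv2
from scipy.spatial.transform import Rotation as R
def snap(n,name):
    p,d=bot.read_camera(n)
    np.savez('pics/'+name+'.npz',p=p,d=d)
    cv2.imwrite('pics/'+name+'.png',cv2.cvtColor(p,cv2.COLOR_RGB2BGR))
    return p,d
def ray(n,u,v):
    c=bot.calibration(n)
    K=np.array([[c['fx'],0,c['cx']],[0,c['fy'],c['cy']],[0,0,1]])
    q=cv2.undistortPoints(np.array([[[u,v]]],float),K,np.array(c['D'],float))[0,0]
    T=np.array(c['T']); d=T[:3,:3]@np.array([q[0],-q[1],-1.0])
    return T[:3,3],d
def onz(n,u,v,z):
    o,d=ray(n,u,v); return o+d*(z-o[2])/d[2]
def dep(n,u,v,d):
    o,r=ray(n,u,v); return o+r*d
def tri(a,pa,b,pb):
    o1,d1=ray(a,*pa); o2,d2=ray(b,*pb); d1/=np.linalg.norm(d1); d2/=np.linalg.norm(d2)
    s=np.linalg.lstsq(np.stack([d1,-d2],1),o2-o1,rcond=None)[0]
    p,q=o1+s[0]*d1,o2+s[1]*d2
    return (p+q)/2,np.linalg.norm(p-q)
def st():
    o=bot.get_obs()
    r=R.from_quat(o['tool_rot'],scalar_first=True)
    print('t',o['t'],'tcp',np.round(o['eef_pos'],4),'F',np.round(o['contact_force'],1),'w',o['gripper_width'],'q',np.round(o['q'],3))
    print('tool axes cols\n',np.round(r.as_matrix(),3))
    return o
E
python3 - <<'E'
from h import *
st()
for n in('side','top'):
    p,d=snap(n,n+'0'); c=bot.calibration(n); print(n,c['fx'],c['D'],np.round(c['T'],3).tolist(), (d==0).mean())
E
```

```text
pics
t 0.0 tcp [ 0.2171 -0.6385  0.2303] F [ 0.  -0.3  0.3] w 0.998517839298655 q [ 1.135  0.478  0.022  1.556 -0.012  1.109 -0.083]
tool axes cols
 [[-0.001  0.947  0.322]
 [ 0.002  0.322 -0.947]
 [-1.    -0.    -0.002]]
side 471.6177944690834 [-0.18888571  0.          0.          0.          0.        ] [[-0.905, 0.324, -0.276, 0.356], [-0.425, -0.714, 0.556, 0.503], [-0.017, 0.621, 0.784, 0.787], [0.0, 0.0, 0.0, 1.0]] 0.003992716471354167
top 447.7208671252189 [-0.02755754  0.          0.          0.          0.        ] [[-0.006, 0.994, -0.108, 0.498], [-1.0, -0.005, 0.011, 0.004], [0.01, 0.108, 0.994, 1.26], [0.0, 0.0, 0.0, 1.0]] 0.004038492838541667
```

View pics/side0.png

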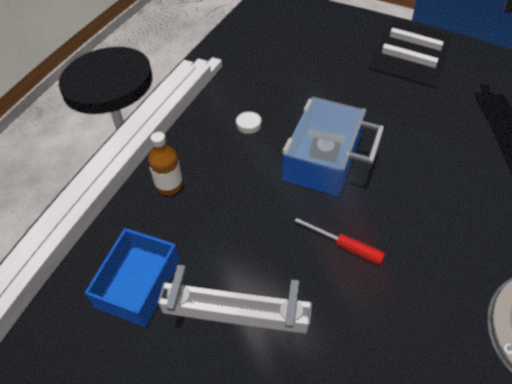

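View pics/top0.png

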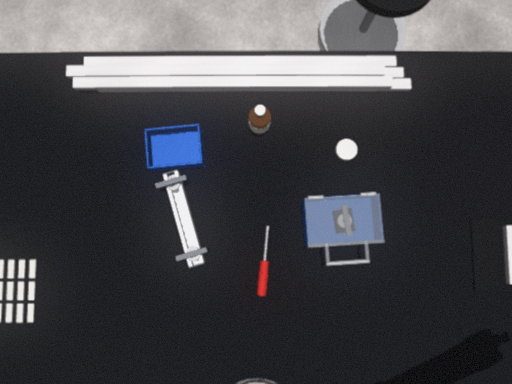

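The top view shows the case at about (343,219) with its handle bar at (348,262), and the strut at (184,218) with its fitted bars at (171,181) and (191,254). The side view shows the same things. Next I'll enlarge the details.

Run:
```python
import cv2,numpy as np
t=cv2.imread('pics/top0.png'); s=cv2.imread('pics/side0.png')
a=cv2.resize(t[180:275,295:395],None,fx=5,fy=5,interpolation=cv2.INTER_CUBIC)
b=cv2.resize(t[160:275,140:220],None,fx=4.13,fy=4.13,interpolation=cv2.INTER_CUBIC)
h=max(a.shape[0],b.shape[0]);f=lambda x:np.pad(x,((0,h-x.shape[0]),(0,0),(0,0)))
cv2.imwrite('pics/tz.png',cv2.resize(np.hstack([f(a),f(b)]),None,fx=.9,fy=.9) )
a=cv2.resize(s[90:200,275:390],None,fx=4,fy=4,interpolation=cv2.INTER_CUBIC)
cv2.imwrite('pics/sz1.png',a)
a=cv2.resize(s[255:340,150:320],None,fx=4,fy=4,interpolation=cv2.INTER_CUBIC)
cv2.imwrite('pics/sz2.png',a)
```

```text
(no output)
```

View pics/tz.png

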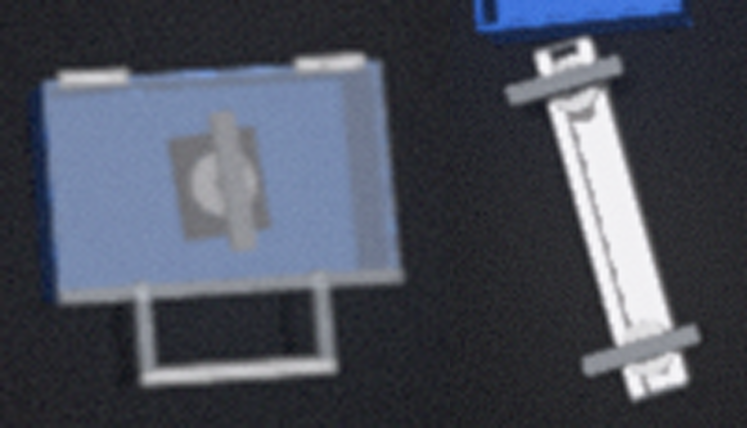

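View pics/sz1.png

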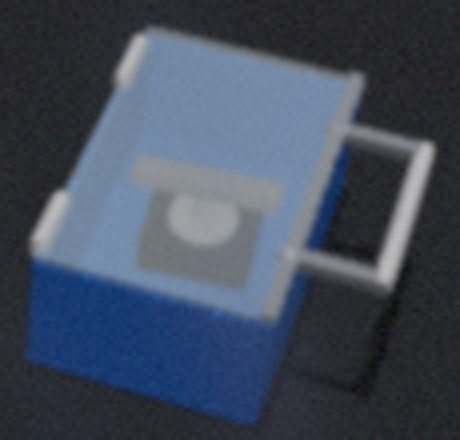

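View pics/sz2.png

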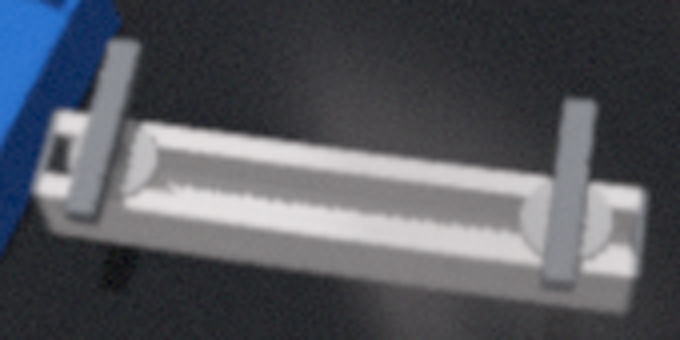

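The enlargements show the handle bar, the bolt bar through the lid (along image up, nearly along the case's x), and the strut with its two bars. I'll measure these points by triangulation and check them against the depth readings.

```bash
cat >> h.py <<'E'
def tz(x,y): return (x+.5)/4.5-.5+295,(y+.5)/4.5-.5+180
def tr(x,y): return (x-450+.5)/(4.13*.9)-.5+140,(y+.5)/(4.13*.9)-.5+160
def s1(x,y): return (x+.5)/4-.5+275,(y+.5)/4-.5+90
def s2(x,y): return (x+.5)/4-.5+150,(y+.5)/4-.5+255
E
python3 - <<'E'
from h import *
dt=np.load('pics/top0.npz')['d'];ds=np.load('pics/side0.npz')['d']
def show(nm,a,b):
    P,g=tri('top',a,'side',b)
    ia=tuple(np.round(a).astype(int));ib=tuple(np.round(b).astype(int))
    print(nm,np.round(P,4),'gap',round(g,4),'dT',np.round(dep('top',*a,dt[ia[1],ia[0]]),4),'dS',np.round(dep('side',*b,ds[ib[1],ib[0]]),4))
    return P
A=show('handleL',tz(148,377),s1(387,284))   # left in top = +y
B=show('handleR',tz(331,367),s1(431,149))
show('boltbar far',tz(222,112),s1(138,167))
show('boltbar near',tz(244,250),s1(279,194))
show('lid cornerFR',tz(402,275),s1(357,78))
show('lid cornerFL',tz(58,298),s1(268,312))
show('lid RR',tz(380,62),s1(150,32))
show('lid RL',tz(42,85),s1(38,250))
show('bar1 a',tr(508,97),s2(122,46)); show('bar1 b',tr(619,66),s2(84,210))
show('bar1 a',tr(508,97),s2(84,210)); show('bar1 b',tr(619,66),s2(122,46))
show('bar2 a',tr(585,366),s2(558,278)); show('bar2 b',tr(698,334),s2(580,104))
E
```

```text
handleL [ 0.4322 -0.188   0.0818] gap 0.0025 dT [ 0.4337 -0.187   0.0861] dS [ 0.4306 -0.1849  0.0852]
handleR [ 0.4374 -0.2939  0.0851] gap 0.0021 dT [ 0.4387 -0.2921  0.0913] dS [ 0.4364 -0.2939  0.0853]
boltbar far [ 0.5879 -0.24    0.0575] gap 0.0023 dT [ 0.5869 -0.2342  0.0849] dS [ 0.5787 -0.2143  0.0831]
boltbar near [ 0.5068 -0.25    0.0605] gap 0.0007 dT [ 0.5063 -0.2449  0.0848] dS [ 0.5027 -0.2277  0.0818]
lid cornerFR [ 0.4912 -0.3378  0.0818] gap 0.0003 dT [ 0.4911 -0.3359  0.0887] dS [ 0.4905 -0.3328  0.0859]
lid cornerFL [ 0.4794 -0.1351  0.0913] gap 0.0001 dT [ 0.4794 -0.1357  0.0866] dS [ 0.4802 -0.1391  0.087 ]
lid RR [ 0.6158 -0.3308  0.0771] gap 0.0016 dT [ 0.6156 -0.3276  0.0875] dS [ 0.6133 -0.3254  0.0819]
lid RL [ 0.6022 -0.1285  0.0893] gap 0.0017 dT [ 0.6042 -0.1297  0.0758] dS [ 0.6037 -0.1348  0.0826]
bar1 a [0.6217 0.2384 0.1866] gap 0.0119 dT [ 6.497e-01  2.825e-01 -6.000e-04] dS [0.6635 0.1877 0.0767]
bar1 b [ 0.6884  0.2117 -0.0665] gap 0.0136 dT [0.6621 0.186  0.0787] dS [0.6381 0.2626 0.0764]
bar1 a [0.6386 0.2641 0.0791] gap 0.0033 dT [ 6.497e-01  2.825e-01 -6.000e-04] dS [0.6381 0.2626 0.0764]
bar1 b [0.6633 0.1868 0.0754] gap 0.0016 dT [0.6621 0.186  0.0787] dS [0.6635 0.1877 0.0767]
bar2 a [0.4492 0.2078 0.0767] gap 0.0008 dT [0.4497 0.2075 0.0792] dS [0.4491 0.2069 0.0748]
bar2 b [0.4716 0.1289 0.0737] gap 0.0004 dT [0.4715 0.1283 0.0791] dS [0.4712 0.1307 0.0769]
```

```bash
cat >> h.py <<'E'
def plan(pos,yaw,N,show=True):
    """suggest rows: from the present pose, straight to TCP pos, tool down, tool z at yaw (deg)"""
    o=bot.get_obs(); p=np.array(o['eef_pos']); r=R.from_quat(o['tool_rot'],scalar_first=True)
    y=np.radians(yaw); z=np.array([np.cos(y),np.sin(y),0]); x=np.array([0,0,-1.])
    G=R.from_matrix(np.stack([x,np.cross(z,x),z],1))
    rv=(r.inv()*G).as_rotvec(); d=(np.array(pos)-p)/N
    print('now',np.round(p,4),'turn total deg',np.round(np.degrees(rv),1),'per row mm',np.linalg.norm(d)*1e3)
    for i in range(N):
        print(np.round(r.inv().apply(d)*1e3,1),np.round(np.degrees(rv)/6/N,2)); r=r*R.from_rotvec(rv/N)
E
python3 - <<'E'
from h import *
plan([.4348,-.241,.2],3.3,15)
E
```

```text
now [ 0.2171 -0.6386  0.2304] turn total deg [-74.5  -0.1  -0.1] per row mm 30.285296819660743
[  2.1  22.3 -20.4] [-0.83 -0.   -0.  ]
[  2.1  24.  -18.4] [-0.83 -0.   -0.  ]
[  2.1  25.5 -16.3] [-0.83 -0.   -0.  ]
[  2.   26.8 -14. ] [-0.83 -0.   -0.  ]
[  2.   27.9 -11.6] [-0.83 -0.   -0.  ]
[ 2.  28.8 -9.2] [-0.83 -0.   -0.  ]
[ 2.  29.5 -6.6] [-0.83 -0.   -0.  ]
[ 2.  29.9 -4.1] [-0.83 -0.   -0.  ]
[ 2.  30.2 -1.5] [-0.83 -0.   -0.  ]
[ 2.  30.2  1.2] [-0.83 -0.   -0.  ]
[ 2.  30.   3.8] [-0.83 -0.   -0.  ]
[ 2.  29.5  6.3] [-0.83 -0.   -0.  ]
[ 2.  28.9  8.9] [-0.83 -0.   -0.  ]
[ 2.  28.  11.4] [-0.83 -0.   -0.  ]
[ 2.  26.9 13.7] [-0.83 -0.   -0.  ]
```

```bash
python3 -m jog '2 22 -20 -0.8 0 0 40; 2 24 -18 -0.8 0 0 40; 2 25 -16 -0.8 0 0 40; 2 27 -14 -0.8 0 0 40; 2 28 -12 -0.8 0 0 40'
python3 - <<'E'
from h import *
plan([.4348,-.241,.2],3.3,10)
E
```

```text
t: 0.6
eef_pos: [0.2909, -0.5064, 0.2208]
tool_rot: [0.648, 0.282, 0.649, -0.282]
contact_force: [0.4, -0.8, 0.4]
gripper_width: 0.467
now [ 0.2909 -0.5064  0.2208] turn total deg [-50.3  -0.   -0. ] per row mm 30.268413580785516
[ 2.1 28.6 -9.6] [-0.84 -0.   -0.  ]
[ 2.1 29.4 -7.1] [-0.84 -0.   -0.  ]
[ 2.1 29.9 -4.5] [-0.84 -0.   -0.  ]
[ 2.1 30.1 -1.8] [-0.84 -0.   -0.  ]
[ 2.1 30.2  0.8] [-0.84 -0.   -0.  ]
[ 2.1 30.   3.5] [-0.84 -0.   -0.  ]
[ 2.1 29.6  6.1] [-0.84 -0.   -0.  ]
[ 2.1 28.9  8.7] [-0.84 -0.   -0.  ]
[ 2.1 28.1 11.2] [-0.84 -0.   -0.  ]
[ 2.1 27.  13.6] [-0.84 -0.   -0.  ]
```

Moves track well.

```bash
python3 -m jog '2 29 -10 -0.84 0 0 40; 2 29 -7 -0.84 0 0 40; 2 30 -4 -0.84 0 0 40; 2 30 -2 -0.84 0 0 40; 2 30 1 -0.84 0 0 40' && python3 -m jog '2 30 3 -0.84 0 0 40; 2 30 6 -0.84 0 0 40; 2 29 9 -0.84 0 0 40; 2 28 11 -0.84 0 0 40; 2 26 13 -0.84 0 0 40' 
python3 -m jog '0 0 0 0 0 0 40'
python3 - <<'E'
from h import *
plan([.4348,-.241,.064],3.3,5); st()
snap('top','top1'); snap('side','side1')
E
```

```text
t: 1.1
eef_pos: [0.3632, -0.3742, 0.211]
tool_rot: [0.694, 0.134, 0.695, -0.134]
contact_force: [0.4, -0.9, -0.2]
gripper_width: 0.467
t: 1.6
eef_pos: [0.4347, -0.242, 0.201]
tool_rot: [0.707, -0.021, 0.707, 0.021]
contact_force: [0.1, -0.3, 0.2]
gripper_width: 0.468
t: 1.7
eef_pos: [0.4362, -0.2391, 0.2011]
tool_rot: [0.707, -0.022, 0.707, 0.023]
contact_force: [-0.5, 0.6, -0.4]
gripper_width: 0.469
now [ 0.4362 -0.2391  0.2011] turn total deg [ 0.4  0.  -0.1] per row mm 27.414984363671348
[27.4 -0.4 -0.3] [ 0.01  0.   -0.  ]
[27.4 -0.4 -0.3] [ 0.01  0.   -0.  ]
[27.4 -0.4 -0.3] [ 0.01  0.   -0.  ]
[27.4 -0.4 -0.3] [ 0.01  0.   -0.  ]
[27.4 -0.4 -0.3] [ 0.01  0.   -0.  ]
t 1.7 tcp [ 0.4362 -0.2391  0.2011] F [-0.5  0.6 -0.4] w 0.4691395204728632 q [ 0.745  0.251 -0.425  1.981  0.125  0.935  0.321]
tool axes cols
 [[ 0.    -0.064  0.998]
 [ 0.002  0.998  0.064]
 [-1.     0.002  0.001]]
```

View pics/top1.png

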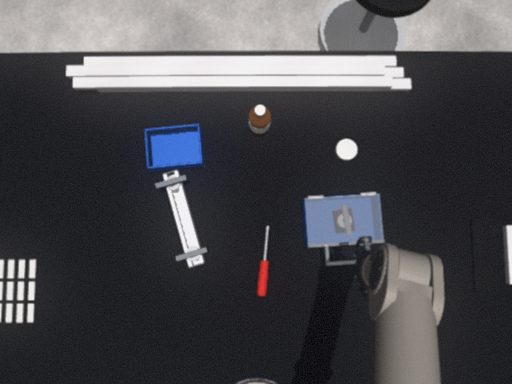

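View pics/side1.png

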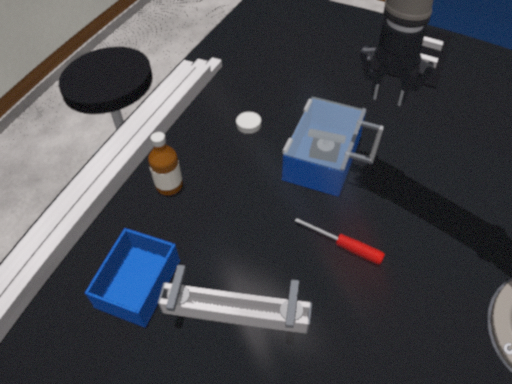

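The gripper is above the handle; its fingertips appear at (376,95) and (401,100) in the side view. I'll descend with the bar between the fingers.

```bash
python3 -m jog '25 -0.4 -0.3 0 0 0 40; 27 -0.4 -0.3 0 0 0 40; 27 -0.4 -0.3 0 0 0 40; 25 -0.4 -0.3 0 0 0 40; 10 0 0 0 0 0 40';python3 -m jog '0 0 0 0 0 0 40'
python3 - <<'E'
from h import *
snap('top','top2'); snap('side','side2');st()
import cv2
s=cv2.imread('pics/side2.png');cv2.imwrite('pics/s2z.png',cv2.resize(s[40:200,275:455],None,fx=3.5,fy=3.5,interpolation=cv2.INTER_CUBIC))
E
```

```text
t: 2.3
eef_pos: [0.4311, -0.2458, 0.0851]
tool_rot: [0.706, -0.018, 0.708, 0.019]
contact_force: [0.5, -0.3, 0.9]
gripper_width: 0.467
t: 2.4
eef_pos: [0.432, -0.2455, 0.0862]
tool_rot: [0.706, -0.019, 0.708, 0.019]
contact_force: [0.1, 0.1, 0.3]
gripper_width: 0.47
t 2.5 tcp [ 0.4337 -0.2457  0.088 ] F [-0.4  0.1  0. ] w 0.470526209061707 q [ 0.702  0.414 -0.377  2.074  0.235  0.693  0.227]
tool axes cols
 [[ 0.001 -0.054  0.999]
 [-0.001  0.999  0.054]
 [-1.    -0.001  0.001]]
```

View pics/s2z.png

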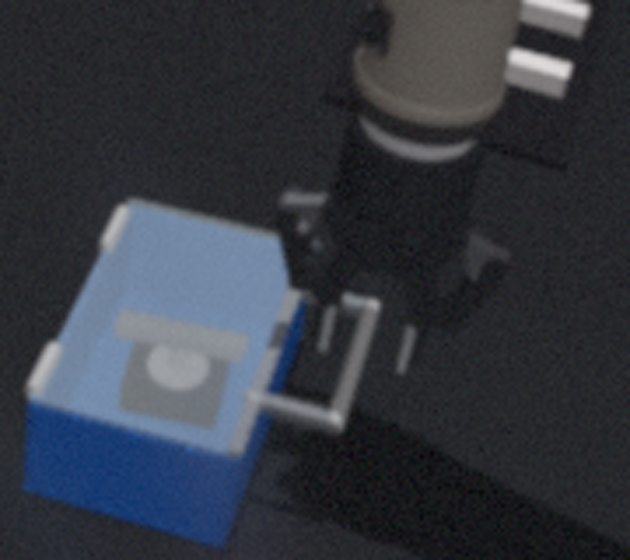

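The picture shows the two fingertips straddling the bar, at (328,330) and (405,350) in the zoom. I'll go down the remaining 24 mm and close.

```bash
python3 -m jog '12 2 0 0 0 0 40; 12 2 0 0 0 0 40; 0 0 0 0 0 0 40; 0 0 0 0 0 0 10' 40;python3 -m jog '0 0 0 0 0 0 2; 0 0 0 0 0 0 2; 0 0 0 0 0 0 2; 0 0 0 0 0 0 2' 40
python3 - <<'E'
from h import *
st()
E
```

```text
t: 2.9
eef_pos: [0.4329, -0.2407, 0.063]
tool_rot: [0.707, -0.02, 0.707, 0.02]
contact_force: [0.2, 0.3, -0.9]
gripper_width: 0.314
t: 3.3
eef_pos: [0.4371, -0.2408, 0.0646]
tool_rot: [0.709, -0.02, 0.704, 0.02]
contact_force: [8.4, 1.4, -1.6]
gripper_width: 0.107
t 3.3 tcp [ 0.4371 -0.2408  0.0646] F [ 8.4  1.4 -1.6] w 0.10662776232281587 q [ 0.679  0.451 -0.364  2.09   0.261  0.636  0.195]
tool axes cols
 [[ 0.007 -0.057  0.998]
 [-0.001  0.998  0.057]
 [-1.    -0.001  0.007]]
```

Gripped: the opening is about 9 mm on the 10 mm bar. Next I'll work out the arc.

Run:
```python
import numpy as np
a=np.radians(1.3+np.arange(0,106,7)); u=-175*np.cos(a); z=175*np.sin(a)
for i in range(len(a)-1): print(i+1,'x %.1f z %.1f'%(-(z[i+1]-z[i]),u[i+1]-u[i]))
```

```text
1 x -21.3 z 1.8
2 x -20.9 z 4.4
3 x -20.2 z 6.9
4 x -19.2 z 9.3
5 x -18.0 z 11.6
6 x -16.4 z 13.7
7 x -14.6 z 15.6
8 x -12.6 z 17.2
9 x -10.4 z 18.7
10 x -8.1 z 19.8
11 x -5.6 z 20.6
12 x -3.0 z 21.1
13 x -0.4 z 21.4
14 x 2.2 z 21.3
15 x 4.7 z 20.8
```

```bash
python3 -m jog '-10.7 0 0.6 0 0 0 2; -10.6 0 1.2 0 0 0 2; -10.5 0 2 0 0 0 2; -10.4 0 2.4 0 0 0 2; 0 0 0 0 0 0 2' 30
python3 - <<'E'
from h import *
st()
E
```

```text
t: 3.8
eef_pos: [0.4439, -0.2404, 0.1079]
tool_rot: [0.71, -0.021, 0.704, 0.02]
contact_force: [8.0, 0.1, -3.3]
gripper_width: 0.096
t 3.8 tcp [ 0.4439 -0.2404  0.1079] F [ 8.   0.1 -3.3] w 0.0964416591653392 q [ 0.699  0.389 -0.392  2.052  0.216  0.731  0.23 ]
tool axes cols
 [[ 0.009 -0.057  0.998]
 [-0.001  0.998  0.057]
 [-1.    -0.002  0.009]]
```

```bash
python3 -m jog '-20.2 0 8 0 0 0 2; -19.2 0 10 0 0 0 2; -18 0 11.6 0 0 0 2; -16.4 0 13.7 0 0 0 2; -14.6 0 15.6 0 0 0 2' 30
python3 - <<'E'
from h import *
st()
E
```

```text
t: 4.3
eef_pos: [0.4986, -0.2372, 0.1947]
tool_rot: [0.707, -0.02, 0.707, 0.02]
contact_force: [3.3, -0.7, -5.8]
gripper_width: 0.102
t 4.3 tcp [ 0.4986 -0.2372  0.1947] F [ 3.3 -0.7 -5.8] w 0.10194450619211663 q [ 0.668  0.347 -0.415  1.867  0.168  0.961  0.234]
tool axes cols
 [[ 0.    -0.056  0.998]
 [-0.     0.998  0.056]
 [-1.    -0.     0.   ]]
```

```bash
python3 -m jog '-12.6 0 17.2 0 0 0 2; -10.4 0 18.7 0 0 0 2; -8.1 0 19.8 0 0 0 2; -5.6 0 20.6 0 0 0 2; 0 0 0 0 0 0 2' 30
python3 - <<'E'
from h import *
o=st()
p=o['eef_pos']+np.array([0,0,.019]);u=(p[0]-.611)*1; print('angle est', np.degrees(np.arctan2(p[2]-.079,-u))-1.3, 'r',np.hypot(u,p[2]-.079))
E
```

```text
t: 4.8
eef_pos: [0.577, -0.2329, 0.2329]
tool_rot: [0.708, -0.02, 0.706, 0.02]
contact_force: [-3.0, 1.4, 10.5]
gripper_width: 0.099
t 4.8 tcp [ 0.577  -0.2329  0.2329] F [-3.   1.4 10.5] w 0.09896221135551572 q [ 0.593  0.42  -0.413  1.667  0.186  1.09   0.184]
tool axes cols
 [[ 0.004 -0.057  0.998]
 [-0.001  0.998  0.057]
 [-1.    -0.001  0.004]]
angle est 77.57345642275685 r 0.1762028672406131
```

```bash
python3 -m jog '-4 0 21 0 0 0 2; -1 0 21 0 0 0 2; 2 0 21 0 0 0 2; 3 0 14 0 0 0 2; 0 0 0 0 0 0 2' 30
python3 - <<'E'
from h import *
o=st()
p=o['eef_pos']+np.array([0,0,.019]);u=(p[0]-.611)*1; print('angle est', np.degrees(np.arctan2(p[2]-.079,-u))-1.3, 'r',np.hypot(u,p[2]-.079))
snap('side','side3');snap('top','top3')
E
```

```text
t: 5.3
eef_pos: [0.6528, -0.2287, 0.2309]
tool_rot: [0.707, -0.02, 0.706, 0.02]
contact_force: [0.4, 0.5, 3.5]
gripper_width: 0.097
t 5.3 tcp [ 0.6528 -0.2287  0.2309] F [0.4 0.5 3.5] w 0.09656174215157275 q [ 0.516  0.536 -0.398  1.49   0.217  1.158  0.137]
tool axes cols
 [[ 0.002 -0.056  0.998]
 [-0.     0.998  0.056]
 [-1.    -0.     0.002]]
angle est 102.43333394354212 r 0.17589462779763218
```

View pics/side3.png

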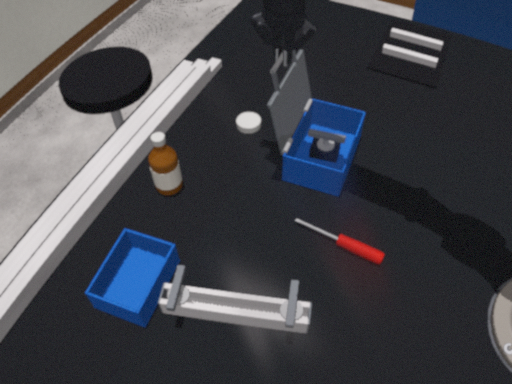

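The side view shows the lid standing past vertical at (290,100), and the bolt is now in plain view at (325,138). I'll open the fingers and lift clear.

```bash
python3 -m jog '0 0 0 0 0 0 85; 0 0 0 0 0 0 85; -15 0 5 0 0 0 85; -30 0 5 0 0 0 85; -35 0 0 0 0 0 85'; python3 -m jog '0 0 -30 0 0 0 85; 0 0 -45 0 0 0 85; 0 0 -45 0 0 0 85; 0 0 -40 0 0 0 85; 0 0 -40 0 0 0 70'
python3 - <<'E'
from h import *
o=st()
snap('side','side4');snap('top','top4')
t=cv2.imread('pics/top4.png'); s=cv2.imread('pics/side4.png')
cv2.imwrite('pics/z4.png',np.hstack([cv2.resize(t[150:275,300:400],(400,500)),cv2.resize(s[50:200,260:380],(400,500))]))
E
```

```text
t: 5.9
eef_pos: [0.6601, -0.2282, 0.3098]
tool_rot: [0.706, -0.019, 0.708, 0.02]
contact_force: [-0.0, -0.1, 0.7]
gripper_width: 0.934
t: 6.4
eef_pos: [0.4588, -0.2395, 0.3103]
tool_rot: [0.707, -0.019, 0.707, 0.019]
contact_force: [-0.3, -0.9, 0.4]
gripper_width: 0.853
t 6.4 tcp [ 0.4588 -0.2395  0.3103] F [-0.3 -0.9  0.4] w 0.8534255138191773 q [ 0.73   0.176 -0.42   1.804  0.078  1.179  0.341]
tool axes cols
 [[-0.001 -0.055  0.999]
 [-0.     0.999  0.055]
 [-1.    -0.    -0.001]]
```

View pics/z4.png

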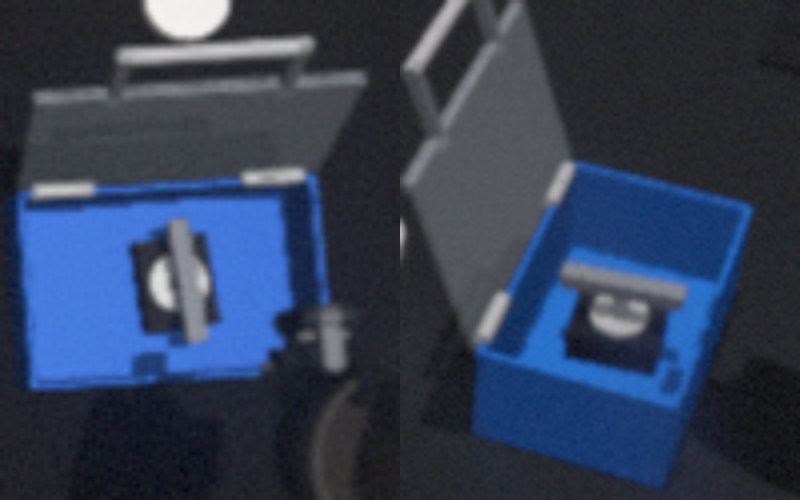

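View pics/top4.png

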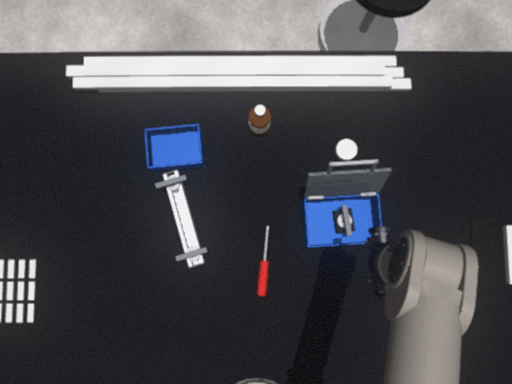

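The lid stands open, with its bar at (353,163) in the top view. The bolt bar runs from about (344,205) to (349,235). I'll measure it from both views, using depth points, a grey mask and triangulation.

```bash
cat > cl.py <<'E'
from h import *
def cloud(n,name):
    z=np.load('pics/'+name+'.npz'); p,d=z['p'],z['d']
    c=bot.calibration(n); K=np.array([[c['fx'],0,c['cx']],[0,c['fy'],c['cy']],[0,0,1]])
    v,u=np.mgrid[:384,:512]; uv=np.stack([u,v],-1).reshape(-1,1,2).astype(float)
    q=cv2.undistortPoints(uv,K,np.array(c['D'],float)).reshape(384,512,2)
    T=np.array(c['T']); P=np.stack([q[...,0]*d,-q[...,1]*d,-d],-1)@T[:3,:3].T+T[:3,3]
    P[d==0]=np.nan
    return P,p
def bar(n,name,box,zr,satmax=60):
    P,p=cloud(n,name); hsv=cv2.cvtColor(p,cv2.COLOR_RGB2HSV)
    m=(P[...,0]>box[0])&(P[...,0]<box[1])&(P[...,1]>box[2])&(P[...,1]<box[3])&(P[...,2]>zr[0])&(P[...,2]<zr[1])&(hsv[...,1]<satmax)
    k,lab,stt,_=cv2.connectedComponentsWithStats(m.astype(np.uint8))
    if k<2: print('none');return
    i=1+np.argmax(stt[1:,4]); m=lab==i
    X=P[m]; (cx,cy),(w,h),a=cv2.minAreaRect((X[:,:2]*1000).astype(np.float32))
    c=X[:,:2].mean(0); uu,s,vt=np.linalg.svd(X[:,:2]-c); ang=np.degrees(np.arctan2(vt[0,1],vt[0,0]))
    e=(X[:,:2]-c)@vt[0]; e2=(X[:,:2]-c)@vt[1]
    v,u=np.nonzero(m); (pu,pv),_,_=cv2.minAreaRect(np.stack([u,v],1).astype(np.float32))
    print(n,'N',m.sum(),'mean',np.round(X.mean(0),4),'medz',np.round(np.median(X[:,2]),4),'rect',round(cx,1),round(cy,1),round(w,1),round(h,1),'yaw',round(ang,1),'mid2',np.round(c+vt[0]*(e.max()+e.min())/2+vt[1]*(e2.max()+e2.min())/2,4),'px',round(pu,1),round(pv,1))
    return (pu,pv),m
E
python3 - <<'E'
from cl import *
b=(.49,.61,-.30,-.18)
a=bar('top','top4',b,(.052,.075)); s=bar('side','side4',b,(.052,.075))
P,g=tri('top',a[0],'side',s[0]); print('tri',P,g, onz('top',*a[0],.064),onz('side',*s[0],.064))
for n,nm in(('top','top4'),('side','side4')):
    for z in [(.068,.085)]: bar(n,nm,(.4,.65,.1,.21),z) if 0 else None
    bar(n,nm,(.42,.52,.1,.24),(.066,.085)); bar(n,nm,(.6,.7,.15,.3),(.066,.085))
E
```

```text
top N 169 mean [ 0.5482 -0.2435  0.0642] medz 0.0648 rect 548.4 -244.7 79.2 15.1 yaw -171.8 mid2 [ 0.5484 -0.2446] px 346.3 219.5
side N 226 mean [ 0.5464 -0.2418  0.06  ] medz 0.0608 rect 546.8 -242.8 80.2 16.6 yaw -171.7 mid2 [ 0.5468 -0.2426] px 326.3 135.6
tri [ 0.548071   -0.24557624  0.05553048] 0.000882732435287294 [ 0.54813968 -0.24370806  0.064     ] [ 0.54543021 -0.23703204  0.064     ]
top N 177 mean [0.4608 0.1681 0.0777] medz 0.0778 rect 460.6 169.1 14.0 84.5 yaw -73.6 mid2 [0.4606 0.1691] px 191.1 253.7
top N 183 mean [0.6519 0.2248 0.0771] medz 0.0776 rect 652.4 225.2 15.3 83.5 yaw -73.9 mid2 [0.6526 0.2252] px 170.6 181.3
side N 409 mean [0.4596 0.1711 0.0754] medz 0.0757 rect 460.6 167.6 14.0 85.0 yaw -73.4 mid2 [0.4606 0.1676] px 291.9 303.2
side N 420 mean [0.6504 0.2268 0.0748] medz 0.0755 rect 651.8 224.3 15.1 85.2 yaw 106.7 mid2 [0.6517 0.2242] px 175.4 287.3
```

The bolt bar's centre is at about (0.548, -0.244), its top at z ≈ 0.063 (text: 0.064), and it lies at yaw 8°. The strut's middle is at (0.556, 0.197) with yaw 16.4°, and the fitted bars measure 199.5 mm apart (text: 200). Now I'll move over the bolt.

Run:
```python
from h import *
plan([.548,-.244,.16],-81.8,10)
```

```text
now [ 0.4558 -0.2408  0.3104] turn total deg [84.7 -0.1  0.2] per row mm 17.641684331835346
[15.  -0.8  9.3] [ 1.41 -0.    0.  ]
[15.   0.6  9.3] [ 1.41 -0.    0.  ]
[15.   2.   9.1] [ 1.41 -0.    0.  ]
[15.   3.3  8.7] [ 1.41 -0.    0.  ]
[15.   4.5  8.1] [ 1.41 -0.    0.  ]
[15.   5.6  7.3] [ 1.41 -0.    0.  ]
[15.   6.7  6.4] [ 1.41 -0.    0.  ]
[15.   7.5  5.4] [ 1.41 -0.    0.  ]
[15.   8.2  4.2] [ 1.41 -0.    0.  ]
[15.   8.8  3. ] [ 1.41 -0.    0.  ]
```

```bash
python3 -m jog '15 -1 9 1.41 0 0 50; 15 0.6 9 1.41 0 0 50; 15 2 9 1.41 0 0 50; 15 3.3 8.7 1.41 0 0 50; 15 4.5 8.1 1.41 0 0 50'; python3 -m jog '15 5.6 7.3 1.41 0 0 50; 15 6.7 6.4 1.41 0 0 50; 15 7.5 5.4 1.41 0 0 50; 15 8.2 4.2 1.41 0 0 50; 15 8.8 3 1.41 0 0 50'; python3 -m jog '0 0 0 0 0 0 50'
python3 - <<'E'
from h import *
st();plan([.549,-.244,.07],-81.8,5)
E
```

```text
t: 7.0
eef_pos: [0.5078, -0.2407, 0.2348]
tool_rot: [0.666, 0.239, 0.666, -0.239]
contact_force: [-0.5, -0.4, 0.7]
gripper_width: 0.584
t: 7.5
eef_pos: [0.554, -0.242, 0.1597]
tool_rot: [0.535, 0.463, 0.535, -0.463]
contact_force: [-0.3, -0.6, 0.0]
gripper_width: 0.581
t: 7.6
eef_pos: [0.5534, -0.241, 0.1583]
tool_rot: [0.535, 0.461, 0.537, -0.462]
contact_force: [-0.2, 0.0, -0.1]
gripper_width: 0.585
t 7.6 tcp [ 0.5534 -0.241   0.1583] F [-0.2  0.  -0.1] w 0.5847370267161364 q [ 0.436  0.445 -0.168  1.789  0.09   0.918 -1.192]
tool axes cols
 [[-0.003  0.989  0.149]
 [ 0.001  0.149 -0.989]
 [-1.    -0.003 -0.002]]
now [ 0.5534 -0.241   0.1583] turn total deg [ 0.4 -0.1  0.2] per row mm 17.69833162027065
[17.7 -0.9  0.5] [ 0.01 -0.    0.01]
[17.7 -0.9  0.5] [ 0.01 -0.    0.01]
[17.7 -0.9  0.5] [ 0.01 -0.    0.01]
[17.7 -0.9  0.5] [ 0.01 -0.    0.01]
[17.7 -0.9  0.5] [ 0.01 -0.    0.01]
```

```bash
python3 -m jog '18 -1 0.5 0 0 0 50; 18 -1 0.5 0 0 0 50; 18 -1 0.5 0 0 0 50; 18 -1 0.5 0 0 0 50; 16 -1 0.5 0 0 0 50'; python3 -m jog '0 0 0 0 0 0 50'
python3 - <<'E'
from h import *
st();plan([.549,-.244,.04],-81.8,3)
snap('side','side5')
s=cv2.imread('pics/side5.png')
cv2.imwrite('pics/z5.png',cv2.resize(s[30:200,250:400],None,fx=3.5,fy=3.5,interpolation=cv2.INTER_CUBIC))
E
```

```text
t: 8.1
eef_pos: [0.5488, -0.2455, 0.0726]
tool_rot: [0.537, 0.46, 0.537, -0.46]
contact_force: [0.6, 0.3, 0.3]
gripper_width: 0.586
t: 8.2
eef_pos: [0.5473, -0.2451, 0.0712]
tool_rot: [0.536, 0.46, 0.538, -0.461]
contact_force: [0.5, 0.5, -0.1]
gripper_width: 0.584
t 8.2 tcp [ 0.5473 -0.2451  0.0712] F [ 0.5  0.5 -0.1] w 0.5835137945632091 q [ 0.435  0.552 -0.156  1.854  0.12   0.748 -1.204]
tool axes cols
 [[-0.003  0.988  0.152]
 [ 0.001  0.152 -0.988]
 [-1.    -0.003 -0.002]]
now [ 0.5473 -0.2451  0.0712] turn total deg [ 0.6 -0.1  0.2] per row mm 10.430930791497405
[10.4  0.7 -0.2] [ 0.03 -0.01  0.01]
[10.4  0.7 -0.2] [ 0.03 -0.01  0.01]
[10.4  0.6 -0.3] [ 0.03 -0.01  0.01]
```

View pics/z5.png

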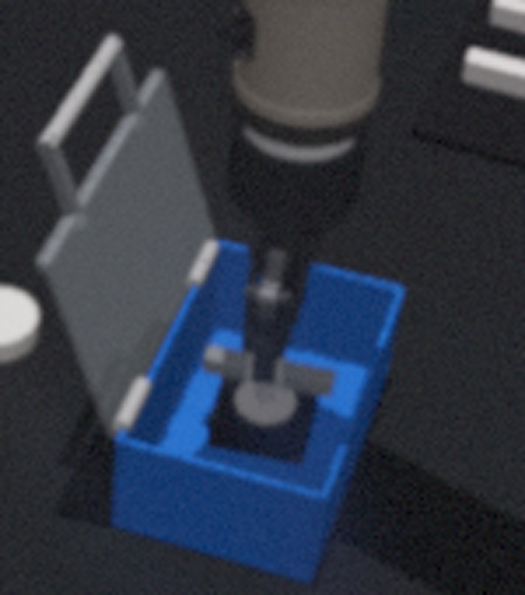

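The zoom shows the fingers centred along the bar, at about (265,360), with the near finger in front of it. I'll go down and close.

```bash
python3 -m jog '10 0.6 -0.2 0 0 0 50; 10 0.6 -0.2 0 0 0 50; 10 0.4 -0.2 0 0 0 50; 0 0 0 0 0 0 50; 0 0 0 0 0 0 30' 60; python3 -m jog '0 0 0 0 0 0 8; 0 0 0 0 0 0 8; 0 0 0 0 0 0 8; 0 0 0 0 0 0 8; 0 0 0 0 0 0 8' 60
python3 - <<'E'
from h import *
st()
E
```

```text
t: 8.75
eef_pos: [0.5503, -0.2444, 0.0423]
tool_rot: [0.536, 0.461, 0.536, -0.461]
contact_force: [0.0, 0.4, 0.5]
gripper_width: 0.426
t: 9.25
eef_pos: [0.5509, -0.2447, 0.0431]
tool_rot: [0.536, 0.461, 0.536, -0.461]
contact_force: [0.0, -0.1, 3.4]
gripper_width: 0.148
t 9.25 tcp [ 0.5509 -0.2447  0.0431] F [ 0.  -0.1  3.4] w 0.14816838208584515 q [ 0.427  0.595 -0.149  1.861  0.131  0.694 -1.219]
tool axes cols
 [[ 0.001  0.989  0.149]
 [-0.     0.149 -0.989]
 [-1.     0.001  0.   ]]
```

```bash
python3 -m jog '-10 0 0 0 0 0 8; -15 0 0 0 0 0 8; -25 0 0 0 0 0 8; -30 0 0 0 0 0 8; -30 0 0 0 0 0 8'; python3 -m jog '-10 0 0 0 0 0 8; 0 0 0 0 0 0 8'
python3 - <<'E'
from h import *
st()
snap('side','side6');snap('top','top6')
s=cv2.imread('pics/side6.png')
cv2.imwrite('pics/z6.png',cv2.resize(s[0:200,250:420],None,fx=3,fy=3,interpolation=cv2.INTER_CUBIC))
E
```

```text
t: 9.75
eef_pos: [0.55, -0.2445, 0.1545]
tool_rot: [0.536, 0.461, 0.536, -0.461]
contact_force: [0.5, -0.7, -1.6]
gripper_width: 0.146
t: 9.95
eef_pos: [0.5514, -0.2449, 0.1646]
tool_rot: [0.537, 0.462, 0.535, -0.461]
contact_force: [-0.4, 0.2, -1.5]
gripper_width: 0.148
t 9.95 tcp [ 0.5514 -0.2449  0.1646] F [-0.4  0.2 -1.5] w 0.14844961221949568 q [ 0.445  0.434 -0.17   1.79   0.09   0.921 -1.185]
tool axes cols
 [[ 0.003  0.989  0.149]
 [-0.001  0.149 -0.989]
 [-1.     0.003  0.002]]
```

View pics/z6.png

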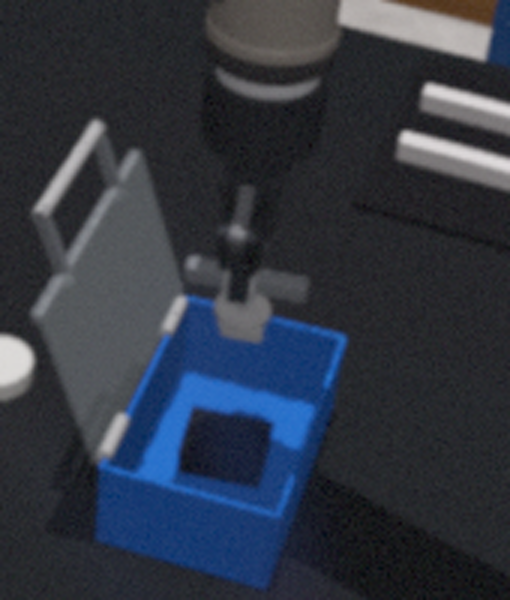

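The bolt hangs upright in the gripper with its bar at (250,280) in the zoom, and the socket is empty. I'll carry it over to the strut.

Run:
```python
from h import *
plan([.5573,.1966,.165],-73.6,15)
```

```text
now [ 0.5496 -0.2443  0.1617] turn total deg [-7.8 -0.   0.1] per row mm 29.399392589317287
[ -0.2   4.9 -29. ] [-0.09 -0.    0.  ]
[ -0.2   5.2 -28.9] [-0.09 -0.    0.  ]
[ -0.2   5.4 -28.9] [-0.09 -0.    0.  ]
[ -0.2   5.7 -28.8] [-0.09 -0.    0.  ]
[ -0.2   5.9 -28.8] [-0.09 -0.    0.  ]
[ -0.2   6.2 -28.7] [-0.09 -0.    0.  ]
[ -0.2   6.5 -28.7] [-0.09 -0.    0.  ]
[ -0.2   6.7 -28.6] [-0.09 -0.    0.  ]
[ -0.2   7.  -28.6] [-0.09 -0.    0.  ]
[ -0.2   7.2 -28.5] [-0.09 -0.    0.  ]
[ -0.2   7.5 -28.4] [-0.09 -0.    0.  ]
[ -0.2   7.8 -28.4] [-0.09 -0.    0.  ]
[ -0.2   8.  -28.3] [-0.09 -0.    0.  ]
[ -0.2   8.3 -28.2] [-0.09 -0.    0.  ]
[ -0.2   8.5 -28.1] [-0.09 -0.    0.  ]
```

```bash
python3 -m jog '-0.2 2.5 -15 -0.09 0 0 8; -0.2 5 -29 -0.09 0 0 8; -0.2 5.4 -29 -0.09 0 0 8; -0.2 5.7 -29 -0.09 0 0 8; -0.2 5.9 -29 -0.09 0 0 8';python3 -m jog '-0.2 6.2 -29 -0.09 0 0 8; -0.2 6.5 -29 -0.09 0 0 8; -0.2 6.7 -29 -0.09 0 0 8; -0.2 7 -29 -0.09 0 0 8; -0.2 7.2 -29 -0.09 0 0 8';python3 -m jog '-0.2 7.5 -28 -0.09 0 0 8; -0.2 7.8 -28 -0.09 0 0 8; -0.2 8 -28 -0.09 0 0 8; -0.2 8 -20 -0.09 0 0 8; 0 4 -10 0 0 0 8'; python3 -m jog '0 0 0 0 0 0 8;0 0 0 0 0 0 8'
python3 - <<'E'
from h import *
plan([.5573,.1966,.165],-73.6,1);st()
E
```

```text
t: 10.55
eef_pos: [0.5512, -0.1086, 0.1621]
tool_rot: [0.546, 0.448, 0.548, -0.448]
contact_force: [1.0, 0.7, -1.3]
gripper_width: 0.152
t: 11.05
eef_pos: [0.5526, 0.04, 0.1632]
tool_rot: [0.557, 0.434, 0.558, -0.435]
contact_force: [-0.0, 0.8, -1.8]
gripper_width: 0.149
t: 11.55
eef_pos: [0.5573, 0.1605, 0.1641]
tool_rot: [0.565, 0.423, 0.567, -0.424]
contact_force: [-0.1, -0.3, -1.9]
gripper_width: 0.145
t: 11.75
eef_pos: [0.5585, 0.1558, 0.1646]
tool_rot: [0.565, 0.424, 0.565, -0.426]
contact_force: [0.3, -0.7, -2.3]
gripper_width: 0.148
now [0.5585 0.1558 0.1646] turn total deg [-0.3  0.   0.1] per row mm 40.83554901657427
[ -0.4  10.2 -39.5] [-0.05  0.01  0.02]
t 11.75 tcp [0.5585 0.1558 0.1646] F [ 0.3 -0.7 -2.3] w 0.14841726730219706 q [-0.13   0.415 -0.319  1.834  0.16   0.919 -1.811]
tool axes cols
 [[-0.001  0.961  0.277]
 [-0.001  0.277 -0.961]
 [-1.    -0.002  0.001]]
```

```bash
python3 -m jog '0 3 -14 -0.05 0 0 8; 0 4 -14 0 0 0 8; 0 3 -11 0 0 0 8; 0 0 0 0 0 0 8; 0 0 0 0 0 0 8'
python3 - <<'E'
from h import *
plan([.5573,.1966,.165],-73.6,1)
snap('side','side7');snap('top','top7')
t=cv2.imread('pics/top7.png');s=cv2.imread('pics/side7.png')
cv2.imwrite('pics/z7.png',np.hstack([cv2.resize(t[160:280,140:240],(400,480),interpolation=cv2.INTER_CUBIC),cv2.resize(s[220:340,150:250],(400,480),interpolation=cv2.INTER_CUBIC)]))
E
```

```text
t: 12.25
eef_pos: [0.5575, 0.1975, 0.1653]
tool_rot: [0.567, 0.423, 0.567, -0.423]
contact_force: [1.1, 0.5, -2.1]
gripper_width: 0.15
now [0.5575 0.1975 0.1653] turn total deg [0.1 0.  0. ] per row mm 0.9634150710691645
[ 0.3 -0.5  0.8] [0.02 0.   0.  ]
```

View pics/side7.png

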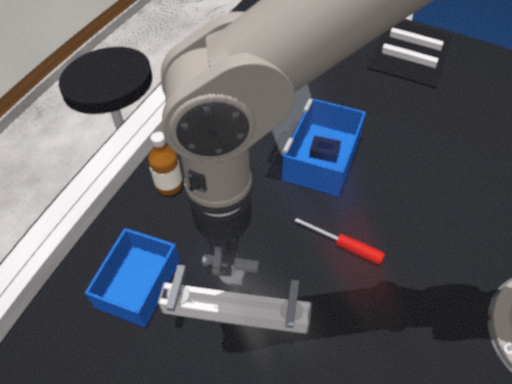

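View pics/z7.png

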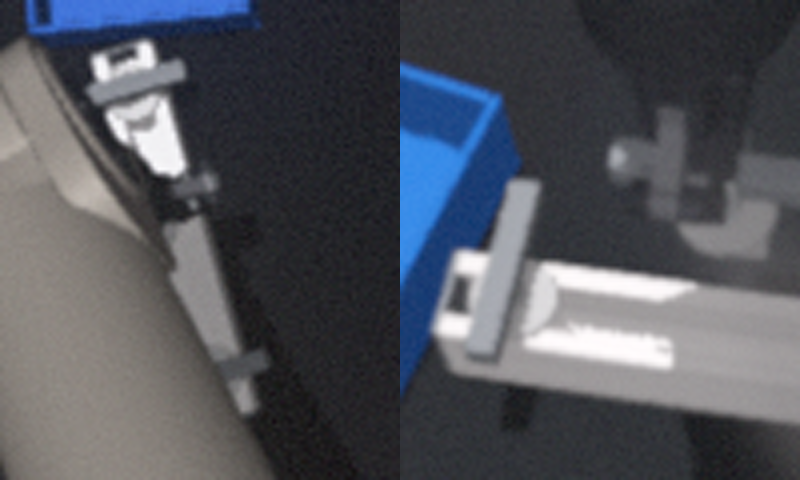

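The side view shows the bolt above the strut, with its bar at (235,265); the arm hides part of the top view. I'll find the bar and head in the depth data.

Run:
```python
from cl import *
for n,nm in(('top','top7'),('side','side7')):
    P,p=cloud(n,nm)
    m=(abs(P[...,0]-.5563)<.07)&(abs(P[...,1]-.1966)<.05)&(P[...,2]>.1)&(P[...,2]<.2)
    v,u=np.nonzero(m); print(n,m.sum(),u.min() if len(u) else 0,u.max() if len(u) else 0,v.min() if len(v) else 0,v.max() if len(v) else 0)
    ax=np.array([np.cos(np.radians(16.4)),np.sin(np.radians(16.4))]); nx=np.array([-ax[1],ax[0]])
    X=P[m]; D=X[:,:2]-[.5563,.1966]; L=D@ax;W=D@nx
    for a in np.arange(-.06,.07,.01):
        k=(L>=a)&(L<a+.01)
        if k.sum(): print(round(a,2),k.sum(),'W',np.round([W[k].min(),np.median(W[k]),W[k].max()],4),'z',np.round([X[k,2].min(),np.median(X[k,2]),X[k,2].max()],4))
s=cv2.imread('pics/side7.png')
cv2.imwrite('pics/z7b.png',cv2.resize(s[235:295,190:280],None,fx=8,fy=8,interpolation=cv2.INTER_CUBIC))
```

```text
top 15 181 183 214 220
-0.02 5 W [-0.0168 -0.0139 -0.0128] z [0.1546 0.1574 0.161 ]
-0.01 10 W [-0.0193 -0.0159 -0.0112] z [0.1543 0.1572 0.1916]
side 617 202 257 255 284
-0.05 31 W [-0.005   0.0032  0.0087] z [0.1726 0.1839 0.1866]
-0.04 82 W [-0.0066  0.0045  0.0088] z [0.1709 0.184  0.1875]
-0.03 90 W [-0.0063  0.0043  0.0083] z [0.1498 0.1838 0.1873]
-0.02 165 W [-0.0058  0.0061  0.0188] z [0.1321 0.1554 0.1864]
-0.01 111 W [-0.0121  0.0123  0.0214] z [0.1318 0.1554 0.1958]
0.0 32 W [0.0097 0.0152 0.0188] z [0.1511 0.1537 0.1556]
0.01 5 W [0.011  0.0121 0.0143] z [0.1523 0.1536 0.154 ]
0.02 37 W [-0.0061  0.0013  0.0089] z [0.1802 0.1848 0.1871]
0.03 64 W [-0.0052  0.0043  0.0087] z [0.1729 0.1841 0.1866]
```

View pics/z7b.png

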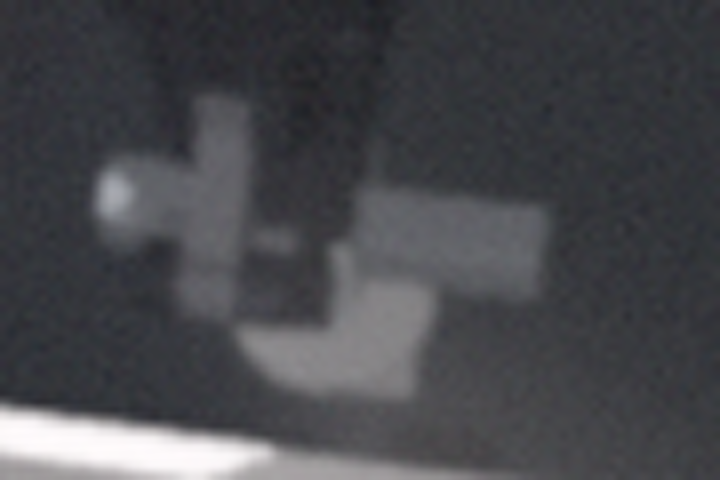

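The bar sits about 1.5–2 mm towards +W (across the strut). I'll shift that back, lower to about 12 mm above the strut and measure again.

```bash
python3 -m jog '15 0 1 0 0 0 8; 20 0 0.5 0 0 0 8; 25 0 0 0 0 0 8; 15 0 0 0 0 0 8; 5 0 0 0 0 0 8';python3 -m jog '0 0 0 0 0 0 8; 0 0 0 0 0 0 8'
cat >> cl.py <<'E'
def chk(n,nm,zlo,zhi):
    P,p=cloud(n,nm)
    ax=np.array([np.cos(np.radians(16.4)),np.sin(np.radians(16.4))]); nx=np.array([-ax[1],ax[0]])
    D=P[...,:2]-[.5563,.1966]; L=D@ax;W=D@nx; Z=P[...,2]
    for nme,lo,hi,z0,z1 in [('held bar',-.06,.06,zlo,zhi),('bar-',-.11,-.09,.070,.085),('bar+',.09,.11,.070,.085)]:
        m=(L>lo)&(L<hi)&(abs(W)<(.03 if nme=='held bar' else .06))&(Z>z0)&(Z<z1)
        print(n,nme,m.sum(),'L',np.round(np.percentile(L[m],[1,99]),4) if m.any() else '', 'W',np.round(np.percentile(W[m],[2,50,98]),4) if m.any() else '','z',np.round(np.percentile(Z[m],[5,50,95]),4) if m.any() else '')
    # slot lip edges from the bright lips profile: height of points
    return L,W,Z,p
E
python3 - <<'E'
from cl import *
plan([.5573,.1966,.085],-73.6,1)
snap('side','side8');snap('top','top8')
chk('side','side8',.102,.115);chk('top','top8',.102,.115)
s=cv2.imread('pics/side8.png')
cv2.imwrite('pics/z8.png',cv2.resize(s[255:340,150:320],None,fx=4.5,fy=4.5,interpolation=cv2.INTER_CUBIC))
E
```

```text
t: 12.85
eef_pos: [0.5567, 0.1946, 0.0829]
tool_rot: [0.566, 0.422, 0.567, -0.425]
contact_force: [-0.7, -0.3, -1.7]
gripper_width: 0.148
t: 13.05
eef_pos: [0.5587, 0.1959, 0.0861]
tool_rot: [0.567, 0.424, 0.566, -0.423]
contact_force: [0.3, 0.2, -1.5]
gripper_width: 0.152
now [0.5587 0.1959 0.0861] turn total deg [ 0.  -0.  -0.1] per row mm 1.913433868503413
[ 1.1 -1.2 -1. ] [ 0.01 -0.   -0.01]
side held bar 276 L [-0.0425  0.0394] W [-0.0085 -0.0005  0.0107] z [0.1028 0.1059 0.1081]
side bar- 397 L [-0.1069 -0.0931] W [-0.0406  0.0019  0.0407] z [0.0734 0.0757 0.0778]
side bar+ 379 L [0.0923 0.1071] W [-0.0402  0.0007  0.0406] z [0.0727 0.0757 0.078 ]
top held bar 1 L [-0.0042 -0.0042] W [-0.0204 -0.0204 -0.0204] z [0.1055 0.1055 0.1055]
top bar- 26 L [-0.1064 -0.0926] W [-0.0416 -0.0366 -0.0295] z [0.0741 0.0777 0.0817]
top bar+ 115 L [0.0933 0.1072] W [-0.0407 -0.0144  0.0117] z [0.0729 0.078  0.0814]
```

View pics/z8.png

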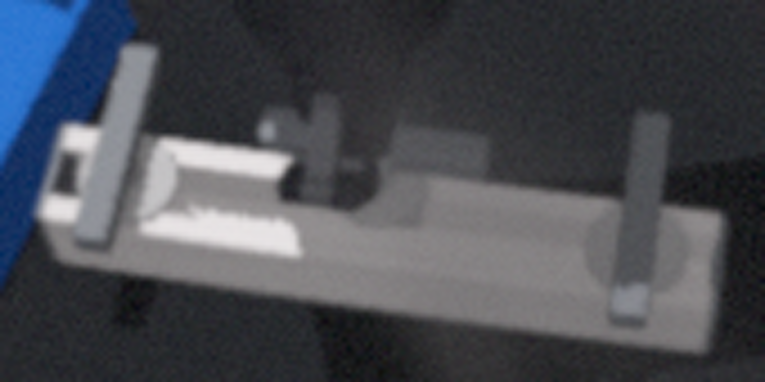

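Run:
```python
from cl import *
P,p=cloud('side','side8')
ax=np.array([np.cos(np.radians(16.4)),np.sin(np.radians(16.4))]); nx=np.array([-ax[1],ax[0]])
D=P[...,:2]-[.5563,.1966]; L=D@ax;W=D@nx; Z=P[...,2]
for lo,hi in[(-.042,-.028),(.018,.04)]:
    m=(L>lo)&(L<hi)&(abs(W)<.012)&(Z>.08)&(Z<.115)
    w=W[m];z=Z[m]
    print(lo,m.sum(),'W pct',np.round(np.percentile(w,[1,5,50,95,99]),4),'z',np.round(np.percentile(z,[1,50,99]),4))
    for a in np.arange(-.01,.011,.002):
        k=(w>=a)&(w<a+.002); 
        if k.sum(): print('   ',round(a,3),k.sum(),round(float(np.median(z[k])),4))
# fitted bars, same: profile along L
for c in(-.1,.1):
    m=(abs(W)<.04)&(abs(L-c)<.015)&(Z>.058)&(Z<.085)
    l=L[m]-c;z=Z[m]
    for a in np.arange(-.012,.013,.002):
        k=(l>=a)&(l<a+.002)
        if k.sum(): print(c,round(a,3),k.sum(),round(float(np.median(z[k])),4))
```

```text
-0.042 92 W pct [-0.0082 -0.0073  0.0011  0.0057  0.006 ] z [0.0939 0.1057 0.1078]
    -0.01 2 0.1053
    -0.008 9 0.1059
    -0.006 10 0.1061
    -0.004 10 0.1067
    -0.002 12 0.1058
    0.0 7 0.1057
    0.002 12 0.1059
    0.004 29 0.1015
    0.006 1 0.1061
0.018 103 W pct [-0.0087 -0.0067  0.0013  0.0052  0.0056] z [0.0936 0.1056 0.1082]
    -0.01 3 0.1041
    -0.008 5 0.1059
    -0.006 9 0.1066
    -0.004 15 0.1067
    -0.002 11 0.1059
    0.0 12 0.106
    0.002 14 0.1051
    0.004 34 0.1026
-0.1 -0.008 29 0.0748
-0.1 -0.006 52 0.0761
-0.1 -0.004 54 0.0758
-0.1 -0.002 52 0.0758
-0.1 0.0 52 0.0761
-0.1 0.002 55 0.0761
-0.1 0.004 52 0.0756
-0.1 0.006 28 0.0747
0.1 -0.01 5 0.0694
0.1 -0.008 89 0.0719
0.1 -0.006 54 0.0757
0.1 -0.004 44 0.076
0.1 -0.002 53 0.0762
0.1 0.0 45 0.076
0.1 0.002 49 0.0758
0.1 0.004 40 0.0755
0.1 0.006 18 0.0749
```

The cameras and the arm agree: the bar is 1.3 mm towards -W and parallel to the slot. I'll correct that and lower slowly while watching the force.

```bash
python3 -m jog '4 0 -1.3 0 0 0 8; 4 0 0 0 0 0 8; 2 0 0 0 0 0 8; 0 0 0 0 0 0 8; 0 0 0 0 0 0 8'
python3 - <<'E'
from cl import *
o=st(); D=o['eef_pos'][:2]-np.array([.5563,.1966]); print('W',D@[-.282,.959],'L',D@[.959,.282])
E
python3 -m jog '3 0 0 0 0 0 8; 3 0 0 0 0 0 8; 2 0 0 0 0 0 8; 0 0 0 0 0 0 8'
python3 - <<'E'
from cl import *
o=st(); D=o['eef_pos'][:2]-np.array([.5563,.1966]); print('W',D@[-.282,.959],'L',D@[.959,.282])
E
```

```text
t: 13.65
eef_pos: [0.5577, 0.1969, 0.0753]
tool_rot: [0.566, 0.423, 0.566, -0.423]
contact_force: [-0.6, 0.3, -1.4]
gripper_width: 0.149
t 13.65 tcp [0.5577 0.1969 0.0753] F [-0.6  0.3 -1.4] w 0.1488357492633529 q [-0.216  0.548 -0.3    1.867  0.225  0.76  -1.922]
tool axes cols
 [[-0.     0.959  0.283]
 [-0.     0.283 -0.959]
 [-1.    -0.     0.   ]]
W -0.0001140619714117267 L 0.001385458702802474
t: 14.05
eef_pos: [0.5574, 0.1968, 0.0669]
tool_rot: [0.566, 0.423, 0.567, -0.424]
contact_force: [0.2, -0.7, -1.0]
gripper_width: 0.149
t 14.05 tcp [0.5574 0.1968 0.0669] F [ 0.2 -0.7 -1. ] w 0.14927133307318122 q [-0.219  0.559 -0.296  1.871  0.23   0.745 -1.927]
tool axes cols
 [[-0.001  0.959  0.283]
 [-0.     0.283 -0.959]
 [-1.    -0.001  0.   ]]
W -0.00015607281922275432 L 0.001108247775737172
```

There's no contact force and the head is already below the lip level, so I'll keep lowering.

```bash
python3 -m jog '3 0 0 0 0 0 8; 3 0 0 0 0 0 8; 3 0 0 0 0 0 8; 1 0 0 0 0 0 8; 0 0 0 0 0 0 8'; python3 -m jog '1 0 0 0 0 0 8; 0 0 0 0 0 0 8'
python3 - <<'E'
from cl import *
o=st(); D=o['eef_pos'][:2]-np.array([.5563,.1966]); print('W',D@[-.282,.959],'L',D@[.959,.282])
snap('side','side9'); chk('side','side9',.07,.09)
s=cv2.imread('pics/side9.png')
cv2.imwrite('pics/z9.png',cv2.resize(s[255:340,150:320],None,fx=4.5,fy=4.5,interpolation=cv2.INTER_CUBIC))
E
```

```text
t: 14.55
eef_pos: [0.5575, 0.1968, 0.0571]
tool_rot: [0.566, 0.423, 0.566, -0.424]
contact_force: [0.7, 0.1, -2.2]
gripper_width: 0.148
t: 14.75
eef_pos: [0.5577, 0.1969, 0.0564]
tool_rot: [0.566, 0.423, 0.566, -0.423]
contact_force: [-0.7, 0.1, -2.1]
gripper_width: 0.149
t 14.75 tcp [0.5577 0.1969 0.0564] F [-0.7  0.1 -2.1] w 0.14917416157938324 q [-0.223  0.574 -0.291  1.876  0.237  0.725 -1.933]
tool axes cols
 [[ 0.     0.959  0.283]
 [ 0.     0.283 -0.959]
 [-1.     0.    -0.   ]]
W -7.722073548789672e-05 L 0.0014406861954381267
side held bar 282 L [-0.0429  0.0381] W [-0.0074  0.002   0.0123] z [0.0714 0.0758 0.0782]
side bar- 404 L [-0.1068 -0.0931] W [-0.0407  0.0025  0.0412] z [0.0732 0.0758 0.0778]
side bar+ 380 L [0.0923 0.1067] W [-0.0396  0.001   0.0408] z [0.0728 0.0757 0.0778]
```

View pics/z9.png

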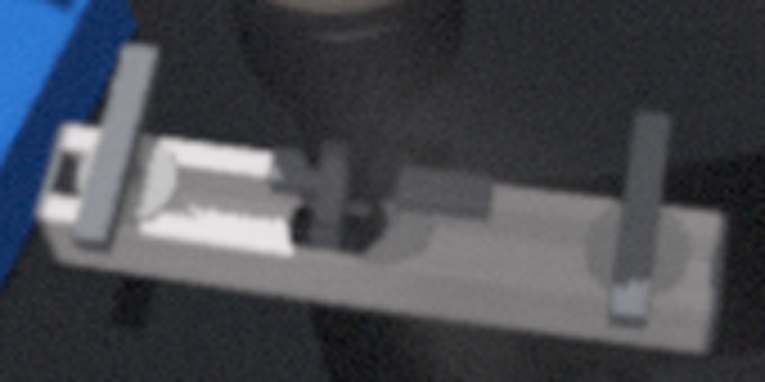

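The held bar's top is at 0.0758, the same as the fitted bars, and the flange is at the strut. I'll nudge down 1 mm, let go and rise.

```bash
python3 -m jog '1 0 0 0 0 0 8; 0 0 0 0 0 0 8; 0 0 0 0 0 0 20; 0 0 0 0 0 0 40; 0 0 0 0 0 0 40' 20; python3 -m jog '0 0 0 0 0 0 40; 0 0 0 0 0 0 40; 0 0 0 0 0 0 40; -10 0 0 0 0 0 40; -15 0 0 0 0 0 40'
python3 -m jog '-15 0 0 0 0 0 40;0 0 0 0 0 0 40'
python3 - <<'E'
from cl import *
o=st()
snap('side','side10'); chk('side','side10',.07,.09)
s=cv2.imread('pics/side10.png')
cv2.imwrite('pics/z10.png',cv2.resize(s[255:340,150:320],None,fx=4.5,fy=4.5,interpolation=cv2.INTER_CUBIC))
E
```

```text
t: 15.3
eef_pos: [0.5577, 0.1969, 0.0554]
tool_rot: [0.566, 0.423, 0.566, -0.423]
contact_force: [-1.3, -0.6, -0.7]
gripper_width: 0.47
t: 15.8
eef_pos: [0.5571, 0.1967, 0.0807]
tool_rot: [0.566, 0.423, 0.567, -0.424]
contact_force: [-0.5, -0.5, 0.3]
gripper_width: 0.469
t: 16.0
eef_pos: [0.5597, 0.1978, 0.0988]
tool_rot: [0.567, 0.425, 0.565, -0.422]
contact_force: [0.6, 1.2, -0.4]
gripper_width: 0.468
t 16.0 tcp [0.5597 0.1978 0.0988] F [ 0.6  1.2 -0.4] w 0.4676990673325454 q [-0.209  0.516 -0.309  1.853  0.212  0.799 -1.912]
tool axes cols
 [[ 0.005  0.959  0.283]
 [ 0.002  0.283 -0.959]
 [-1.     0.005 -0.001]]
side held bar 213 L [-0.0427 -0.0033] W [-0.0067  0.0011  0.0073] z [0.0715 0.0755 0.0778]
side bar- 399 L [-0.1069 -0.0931] W [-0.041   0.0023  0.041 ] z [0.0733 0.0756 0.0776]
side bar+ 385 L [0.0923 0.1067] W [-0.0401  0.0017  0.0408] z [0.0724 0.0757 0.0779]
```

View pics/z10.png

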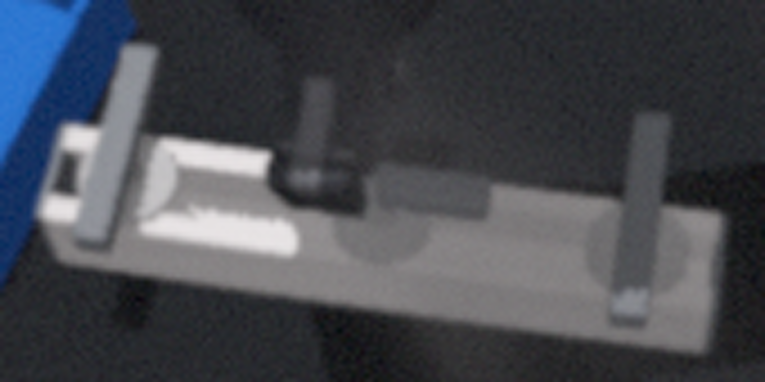

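The bolt is seated, let go, and its bar lies along the slot (W within ±7 mm, z level with the others). Now I'll centre the gripper on the bolt (about 3 mm back along the bar), regrip lightly and turn anticlockwise.

```bash
python3 -m jog '13 -1 0 0 0 0 40; 13 -1 0 0 0 0 40; 12 -1 0 0 0 0 40; 2 0 0 0 0 0 40; 0 0 0 0 0 0 40'
python3 - <<'E'
from cl import *
o=st(); D=o['eef_pos'][:2]-np.array([.5563,.1966]); print('W',D@[-.282,.959],'L',D@[.959,.282])
E
```

```text
t: 16.55
eef_pos: [0.554, 0.1958, 0.054]
tool_rot: [0.566, 0.423, 0.567, -0.424]
contact_force: [0.4, 0.6, 0.4]
gripper_width: 0.469
t 16.55 tcp [0.554  0.1958 0.054 ] F [0.4 0.6 0.4] w 0.46852310514104367 q [-0.224  0.574 -0.291  1.884  0.239  0.72  -1.935]
tool axes cols
 [[-0.002  0.959  0.283]
 [-0.001  0.283 -0.959]
 [-1.    -0.002  0.   ]]
W -7.962295304754747e-05 L -0.002437120451380736
```

```bash
python3 -m jog '-1 0 0 0 0 0 25; 0 0 0 0 0 0 10; 0 0 0 0 0 0 10; 0 0 0 0 0 0 10; 0 0 0 0 0 0 10' 20; python3 -m jog '0 0 0 -0.7 0 0 10; 0 0 0 -1 0 0 10; 0 0 0 -1 0 0 10; 0 0 0 -1 0 0 10; 0 0 0 0 0 0 10'
python3 - <<'E'
from cl import *
o=st(); print(o['torque'])
E
```

```text
t: 17.05
eef_pos: [0.5553, 0.1963, 0.057]
tool_rot: [0.567, 0.424, 0.566, -0.423]
contact_force: [-0.2, -0.4, 3.1]
gripper_width: 0.159
t: 17.55
eef_pos: [0.5554, 0.1962, 0.057]
tool_rot: [0.638, 0.307, 0.637, -0.306]
contact_force: [0.3, -0.4, 5.2]
gripper_width: 0.156
t 17.55 tcp [0.5554 0.1962 0.057 ] F [ 0.3 -0.4  5.2] w 0.15585284672989907 q [-0.149  0.584 -0.389  1.877  0.315  0.74  -1.611]
tool axes cols
 [[ 0.001  0.781  0.625]
 [ 0.001  0.625 -0.781]
 [-1.     0.001  0.   ]]
[-0.01569865  0.03165601  0.04971718]
```

It turned 22° with hardly any torque. 68° remain.

```bash
python3 -m jog '0 0 0 -1.2 0 0 10; 0 0 0 -1.2 0 0 10; 0 0 0 -1.2 0 0 10; 0 0 0 -1.2 0 0 10; 0 0 0 -1.2 0 0 10'
python3 - <<'E'
from cl import *
o=st(); print(o['torque'])
E
```

```text
t: 18.05
eef_pos: [0.5554, 0.1963, 0.057]
tool_rot: [0.701, 0.094, 0.7, -0.094]
contact_force: [-0.3, -0.5, 4.3]
gripper_width: 0.158
t 18.05 tcp [0.5554 0.1963 0.057 ] F [-0.3 -0.5  4.3] w 0.15803306206879053 q [-0.038  0.614 -0.541  1.869  0.438  0.777 -1.082]
tool axes cols
 [[ 0.001  0.263  0.965]
 [ 0.     0.965 -0.263]
 [-1.     0.001  0.001]]
[ 0.01701035 -0.02338959 -0.08191327]
```

```bash
python3 -m jog '0 0 0 -1.2 0 0 10; 0 0 0 -1.2 0 0 10; 0 0 0 -1.2 0 0 10; 0 0 0 -1 0 0 10; 0 0 0 -0.4 0 0 10';python3 -m jog '0 0 0 0 0 0 10; 0 0 0 0 0 0 10'
python3 - <<'E'
from cl import *
o=st(); print(o['torque'])
A=R.from_quat(o['tool_rot'],scalar_first=True).as_matrix();print(np.degrees(np.arctan2(A[1,2],A[0,2])))
snap('side','side11')
s=cv2.imread('pics/side11.png')
cv2.imwrite('pics/z11.png',cv2.resize(s[255:340,150:320],None,fx=4.5,fy=4.5,interpolation=cv2.INTER_CUBIC))
E
```

```text
t: 18.55
eef_pos: [0.5554, 0.1963, 0.057]
tool_rot: [0.702, -0.09, 0.701, 0.09]
contact_force: [-0.7, -0.3, 5.0]
gripper_width: 0.159
t: 18.75
eef_pos: [0.5554, 0.1963, 0.057]
tool_rot: [0.702, -0.089, 0.701, 0.089]
contact_force: [-0.1, -0.7, 4.5]
gripper_width: 0.159
t 18.75 tcp [0.5554 0.1963 0.057 ] F [-0.1 -0.7  4.5] w 0.15897396917774254 q [ 0.049  0.647 -0.663  1.863  0.536  0.815 -0.642]
tool axes cols
 [[ 0.001 -0.25   0.968]
 [ 0.     0.968  0.25 ]
 [-1.     0.     0.001]]
[-0.0325917   0.01840014  0.07854833]
14.456523064370694
```

View pics/z11.png

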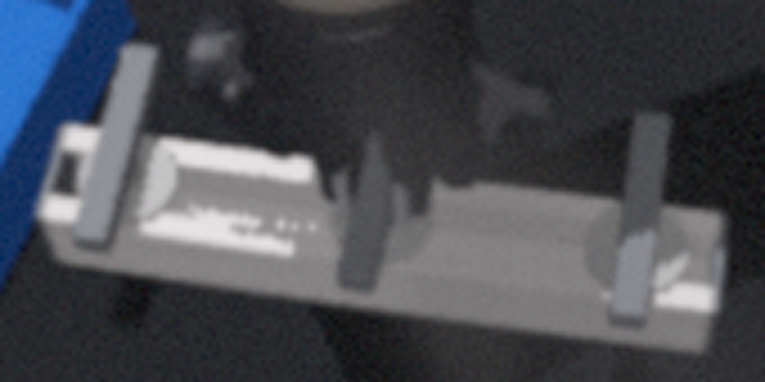

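The bar now lies across the strut, parallel to the others (zoom (365,215)). I'll release, rise and check.

```bash
python3 -m jog '0 0 0 0 0 0 25; 0 0 0 0 0 0 40; 0 0 0 0 0 0 40; 0 0 0 0 0 0 40; -8 0 0 0 0 0 40'; python3 -m jog '-25 0 0 0 0 0 40; -40 0 0 0 0 0 40; -40 0 0 0 0 0 40; -40 0 0 0 0 0 40; -40 0 0 0 0 0 40'; python3 -m jog '0 0 -30 0 0 0 40; 0 0 -40 0 0 0 40; 0 0 -40 0 0 0 40; 0 0 0 0 0 0 40; 0 0 0 0 0 0 40'
python3 - <<'E'
from cl import *
o=st()
snap('side','side12');snap('top','top12')
for n in('side','top'):
    chk(n,n+'12',.068,.09); bar(n,n+'12',(.50,.61,.13,.26),(.068,.085))
    P,p=cloud(n,n+'12')
    m=(P[...,0]>.6)&(P[...,0]<.75)&(P[...,1]>-.32)&(P[...,1]<-.15)&(P[...,2]>.1)
    X=P[m]; 
    if m.sum()>50: k=np.polyfit(X[:,2]-.079,X[:,0],1); print('lid lean beyond vertical deg',np.degrees(np.arctan(k[0])), m.sum())
E
```

```text
t: 19.3
eef_pos: [0.554, 0.1956, 0.0636]
tool_rot: [0.701, -0.09, 0.702, 0.09]
contact_force: [-0.3, -1.0, 0.5]
gripper_width: 0.466
t: 19.8
eef_pos: [0.5544, 0.1961, 0.2516]
tool_rot: [0.701, -0.09, 0.701, 0.09]
contact_force: [1.1, 0.6, -0.3]
gripper_width: 0.472
t: 20.3
eef_pos: [0.4482, 0.168, 0.2501]
tool_rot: [0.702, -0.091, 0.701, 0.09]
contact_force: [0.2, 0.2, -0.1]
gripper_width: 0.469
t 20.3 tcp [0.4482 0.168  0.2501] F [ 0.2  0.2 -0.1] w 0.4688233126527157 q [ 0.276  0.228 -0.866  1.944  0.201  1.056 -0.421]
tool axes cols
 [[ 0.002 -0.253  0.968]
 [-0.001  0.968  0.253]
 [-1.    -0.001  0.001]]
side held bar 280 L [-0.0095  0.0052] W [-0.0287  0.001   0.0289] z [0.0724 0.0757 0.0779]
side bar- 399 L [-0.1069 -0.0931] W [-0.0411  0.0012  0.0409] z [0.0733 0.0758 0.0779]
side bar+ 384 L [0.0922 0.1071] W [-0.0401  0.0003  0.0405] z [0.0721 0.0756 0.0777]
side N 392 mean [0.5529 0.1995 0.0752] medz 0.0755 rect 554.1 196.1 14.4 82.9 yaw 104.9 mid2 [0.5541 0.1961] px 233.9 295.7
lid lean beyond vertical deg 20.927472332290957 1003
top held bar 126 L [-0.0083  0.0065] W [-0.0283  0.0004  0.029 ] z [0.0731 0.0778 0.0805]
top bar- 117 L [-0.1065 -0.0928] W [-0.0403 -0.0142  0.0138] z [0.0731 0.0774 0.0805]
top bar+ 176 L [0.0933 0.1075] W [-0.0402 -0.0003  0.0412] z [0.0732 0.0778 0.082 ]
top N 179 mean [0.5549 0.1966 0.0775] medz 0.0776 rect 555.3 196.9 14.1 84.3 yaw -75.3 mid2 [0.5553 0.1969] px 180.8 217.7
lid lean beyond vertical deg 19.767805683783266 1734
```

View pics/side12.png

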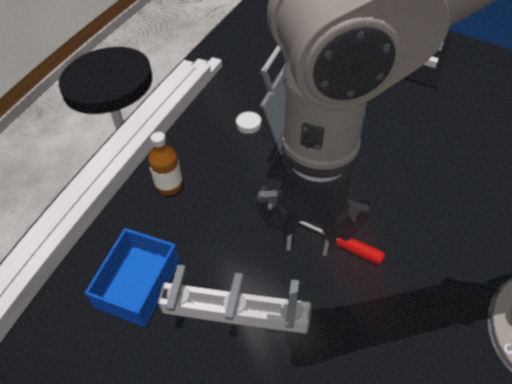

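View pics/top12.png

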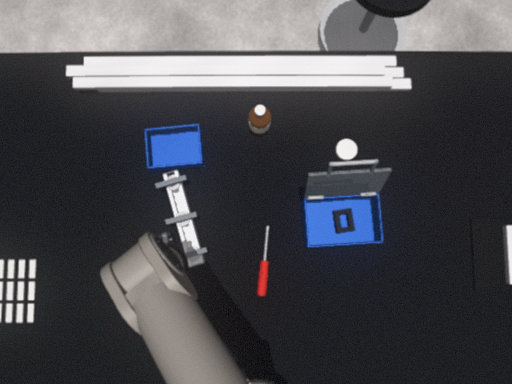

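The bolt's bar is at side (234,296) and top (181,218), with yaw about 105° against the strut's 16.4°, which is 88–89° across. It is level with the others, within 1 mm of the slot's centre line and about 2 mm from the middle. The lid leans about 20° past vertical (about 1.9 rad), the bystanders are where they were, and the robot is clear.

Run:
```python
from h import *
st(); print(bot.hand_in())
```

```text
t 20.4 tcp [0.4494 0.1685 0.25  ] F [-0.3 -0.7  0.3] w 0.4693435138634225 q [ 0.276  0.23  -0.865  1.942  0.201  1.056 -0.421]
tool axes cols
 [[ 0.001 -0.252  0.968]
 [ 0.001  0.968  0.252]
 [-1.     0.     0.001]]
the job is handed in; nothing more can be done
None
```

The job was done and handed in at 20.4 s of the 69 s allowed; no verdict is reported.

**What I did:**
- **Lid:** I swung it open by its bar to about 1.79 rad and let go, and it fell to its stop.
- **Placing the bolt:** I lifted it from its socket and lowered it through the slot with no noticeable contact force. I let go of it with the bar along the slot.
- **Turning the bolt:** I gripped the bar again lightly and turned it a quarter turn anticlockwise, rather than pushing one end. I then let go and moved clear.

**Last checks from the two cameras:**
- **Bolt:** the bar lies about 88–89° across the strut and its top is level with the fitted bars. It is within 1 mm of the slot's centre line and about 2 mm from the middle. Upright tilt was judged only from the level bar.
- **Lid:** it leans about 20° past vertical, near its 1.9 rad stop.
- **Bystanders:** the bottle, screwdriver, bin and lamp puck look unmoved in the pictures. I did not measure their positions.
- **Robot:** the contact force on the tool was near zero at hand-in.

**Disagreements:**
- The two cameras differed by about 2 mm in height (bar tops 77.6 and 75.6 mm, text 77).
- One early triangulation of the bolt bar in the case came out about 8 mm too low, because the side mask included the bar's side face. I used the depth readings there instead.

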